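# Load the scraper in the sharpening jig and draw out its sprung stop rod

### The job

Take the wood-backed steel scraper out of its plywood storage stand, slide its blade edgewise down into the slot of the grey sharpening jig until it rests on the slot's bottom, and let go of it. Then take the black grip on the jig's sprung telescoping stop rod and pull the rod out until the whole ring mark has just come out of the sleeve's mouth, and hold it against the spring, finishing while you still hold it there; leave everything else on the bench where it is.

Things in the scene. Friction and masses are not known exactly. Their poses are not given: they have to be found in the camera images.
- scraper_handle (a point): Scraper, 0.2 kg: wooden handle bar 100 (x) x 22 (y) x 28 (z) mm along the top of an upright steel blade 90 (x) x 4 (y) mm reaching 60 mm below the handle's underside. This point: centre of the handle, 74 mm above the blade's lower edge. x along the handle, y across the blade, z up. Starts standing in the storage stand, blade down, leaning up to 0.1 rad.
- stand: Storage stand, a fixed plywood block 130 (x) x 70 (y) x 50 (z) mm with a slot 7 mm wide and 106 mm long along its x in the middle of its top, 35 mm deep. Origin: centre of its underside, on the bench.
- jig: Sharpening jig, fixed to the bench. Steel base plate 200 x 90 x 12 mm, which ends before the rod's grip; on it a grey slotted block 120 (x) x 60 (y) mm, its top 60 mm above the bench, and in line with it an aluminium sleeve with the sprung rod. x points horizontally the way the rod pulls out, z up. Origin on the bench, 50 mm behind the sleeve's mouth (towards the block).
- slot_mouth (a point): Centre of the slot's mouth in the top face of the jig's grey block, 60 mm above the bench; axes as the jig's. The slot runs along x: 106 mm long, closed at both ends, 7 mm wide, 38 mm deep, with 45 degree lead-in slopes 5 mm deep widening its mouth to 17 mm. With the blade fully home the handle's centre stands 36 mm above this point.
- sleeve_mouth (a point): Centre of the end face of the jig's aluminium sleeve, out of which the rod comes; 145 mm from the slot mouth's centre along x, on the rod's axis, 60 mm above the bench. Axes as the jig's: x along the rod, outwards. Sleeve 24 mm in diameter, with a 29 mm collar at the mouth.
- rod_grip (a point): Centre of the rod's black grip, a flat-sided block 32 (x) x 18 (y) x 26 (z) mm, 60 mm above the bench; axes as the jig's. Beyond it a round flange 36 mm in diameter, 7 mm thick; on its sleeve side a collar 24 mm in diameter, 4 mm thick. With the rod in, this point is 30 mm beyond the sleeve's mouth; it moves with the rod. Pinch it across y.
- rod_ring (a point): Rear (sleeve-side) edge of the ring mark on the steel rod, on the rod's axis. The ring is dark, 15 mm in diameter, 5 mm wide; the rod is 12 mm in diameter. It starts hidden, 60 mm inside the sleeve's mouth, and moves with the rod.
- rod (a joint): How far the rod is pulled out, m: 0 = in (its rest), 0.060 = the ring's rear edge is level with the sleeve's mouth, so that the whole ring just shows, 0.085 = end stop. A spring pulls it back in with about 5 N at 0 and 12 N at 0.060 (120 N/m).
- screw_bin: Open grey plastic bin of screws, 110 x 80 x 40 mm, 0.5 kg; it stands on the other side of the jig from the stand; its origin is the centre of its underside. Bystander.
- oil_bottle: White oil bottle, 48 mm in diameter, 120 mm tall, far side of the bench; its origin is the centre of its underside. Bystander.
- wrench: Steel wrench lying flat on the robot's side of the jig; its origin is the centre of its underside. Bystander.
- offcut: Wood offcut 120 x 50 x 22 mm, far side; its origin is the centre of its underside. Bystander.
- tape_roll: Cardboard-brown tape roll, 90 mm in diameter, 25 mm high, lying flat; its origin is the centre of its underside. Bystander.
- chuck_key: T-shaped steel drill chuck key, about 80 x 70 x 14 mm, lying flat on the robot's side; its origin is under the middle of the cross bar. Bystander.
- pencil_cup: Dark steel cup, 70 mm in diameter, 90 mm tall, far side; its origin is the centre of its underside. Bystander.

How it is judged:
By the outcome, as a careful person would: the job done as asked, in the order asked, and still so for the second after the job is handed in, while the arm keeps its last pose, push and grip.
It also fails if it takes over 58 s, if anything falls off the work surface, if the arm or the gripper's body presses on something with over 40 N, if the wrist force passes 120 N, or if a joint passes its speed limit or range.

### The arm

A 7-joint arm with a two-finger parallel gripper is mounted at the origin on the work surface. World frame = base frame: x ahead of the robot, y to its left, z up, the work surface at z = 0. Lengths are in m, angles in degrees, forces in N, time in s.
With the tool pointing down it reaches from about 0.425 to 0.875 m from the base axis. Payload 4.7 kg.
Tool frame: the origin (TCP) lies at the very end of the fingers, on their centre line; the grasp point (between the pads) lies 19 mm behind it; z points along the fingers, y is the line along which they close (so a half turn about z gives the same grasp; the last joint's range is limited). The gripper opens to 85 mm and grips with 20 to 120 N. Pads are 22 mm wide; open, the fingers measure 114 mm over their backs; the gripper's body (76 mm by 85 mm) begins 54 mm behind the grasp point. The pads swing forward as they close: fully open they stand 13 mm farther back than shut.
Start: joints at [-70.984, 18.392, -4.016, 83.108, 1.295, 78.541, -3.26], TCP at [0.203, 0.617, 0.231] pointing down, gripper open.
Joint ranges: [-163.93, 163.93], [-17.29, 119.83], [-79.2, 71.16], [3.27, 140.29], [-89.18, 269.18], [5.43, 117.66], [-154.24, 154.24]. Speed limits (degrees/s): [147.25, 147.25, 180, 180, 180, 180, 180].

### API

Orientations are given as a 3x3 rotation matrix whose columns are the frame's x, y, z axes.
In Python, from cell import monitor, camera, ticket gives the robot as it stands.
- The arm moves only by the tool step_arm, never from a script. Its argument "motion" is a list of rows, each a list of 2 entries, a list of its own where there are three numbers: the shift along the world's x, y, z in units of 30 mm (1.0 is 30 mm), then the turn about the world's z in units of 5 degrees (1.0 is 5 degrees). In form: [[[x, y, z], spin], ...]. A call has 1 to 12 rows; each row is the pose to reach, as a shift and turn from the pose commanded when the call began; what a row does not reach only later rows make up. A row lasts 1/12 s, in which the tool goes at most 41.7 mm and 7.16 degrees, less where a joint would pass 70% of its speed; a pose out of reach is approached as far as the arm can. A call with a gripper value outside its range is refused whole. "claw" is the finger opening in mm, from 0 to 85.4, set as the call begins (left out, the last holds). The fingers move at their own pace and stop on an object; "grip_force" is the grip in N (left out, the last holds). Time passes only in rows, so rows that repeat a pose let the fingers close. It gives the time, the measured TCP pose, the force, the opening and the grip force at its end, in the units of the state.
- monitor.sense(): the state, without advancing time (a new reading comes with each control period).
- camera(name): name is "side" or "top"; returns a dict with "frame" (420x560x3 uint8, red, green, blue), "fx", "fy", "cx", "cy" (pixels), "k1" (the pictures are not rectified: a ray, as slopes to the right and down, at radius r is drawn at 1 + k1 r^2 times it, then the intrinsics apply), "T" (4x4, takes a point from camera to world coordinates). Camera axes: x right, y down, z forward; pixel columns grow to the right and rows downward; lengths in m; the calibration is good to about 2 mm. A picture is of the moment at which its call begins. There is no depth.
- ticket.sign_off(): hands the job in; it is judged then, once.
The state is a dict: "clock": time; "joint_positions": joint angles; "joint_vel": joint speeds; "tau": joint torques, N m; "tool_pos": TCP position; "orientation": TCP orientation; "force": force on the tool from outside, world axes, zero at the start; "torque": the same for the moment, N m; "gripper_width": opening from 0.0 (shut) to 1.0 (fully open); "gripper_force": force on a finger pad.
Only numpy, scipy, OpenCV 4.12 (cv2) and the standard library are available. Lean on these libraries where they do the work, as an engineer would, in place of code of your own. Each camera call takes 0.05 s, during which the arm holds its last target. There are 200 camera calls.

## Working session

There is one attempt and no reset: what is moved stays moved. The work goes in short steps, Python scripts to look and compute and a tool call to move; the robot and the scene stay as the last step left them, time stands still between calls to the robot, and variables do not carry over. Pictures are saved under pics/ and viewed, at most 12 in all, crops included, and the job is handed in when it is done.

Besides the shell and the picture viewer there is one more tool, called after ">>>" in YAML: its name, and indented under it one key for each argument. step_arm: Moves the arm, as the interface text tells. Its arguments: {"type":"object","properties":{"motion":{"type":"array","items":{"type":"array"}},"claw":{"type":"number"},"grip_force":{"type":"number"}},"required":["motion"]}

```bash
mkdir -p pics
cat > h.py <<'E'
import numpy as np, cv2
from cell import monitor, camera, ticket
def ray(c,u,v):
    d=np.array([(u-c['cx'])/c['fx'],(v-c['cy'])/c['fy']]); p=d.copy()
    for _ in range(20): p=d/(1+c['k1']*(p@p))
    T=np.array(c['T']); return T[:3,3],T[:3,:3]@np.array([p[0],p[1],1])
def onz(c,u,v,z):
    o,d=ray(c,u,v); return o+d*(z-o[2])/d[2]
def proj(c,P):
    T=np.array(c['T']); q=T[:3,:3].T@(np.array(P)-T[:3,3]); s=q[:2]/q[2]; s=s*(1+c['k1']*(s@s))
    return s*[c['fx'],c['fy']]+[c['cx'],c['cy']]
def two(c1,p1,c2,p2):
    o1,d1=ray(c1,*p1); o2,d2=ray(c2,*p2)
    t=np.linalg.lstsq(np.c_[d1,-d2],o2-o1,rcond=None)[0]
    a=o1+d1*t[0]; b=o2+d2*t[1]; return (a+b)/2,np.linalg.norm(a-b)
E
python3 - <<'E'
from h import *
for n in('top','side'):
    c=camera(n); cv2.imwrite(f'pics/{n}0.png',cv2.resize(c['frame'][:,:,::-1],(800,600),interpolation=cv2.INTER_CUBIC))
    print(n,c['fx'],c['cx'],c['cy'],c['k1'],np.round(c['T'],3).tolist())
s=monitor.sense();print(s['clock'],s['tool_pos'],s['orientation'],s['gripper_width'])
E
```

```text
top 400.2515785463634 277.51084976155465 209.52286841908202 -0.08118264113025826 [[-0.113, -0.968, 0.226, 0.363], [-0.994, 0.112, -0.018, 0.019], [-0.007, -0.227, -0.974, 1.049], [0.0, 0.0, 0.0, 1.0]]
side 455.8827976501795 283.53070066925477 211.5943882498827 -0.008631938823806777 [[0.998, -0.035, 0.045, 0.526], [-0.056, -0.661, 0.748, -0.774], [0.004, -0.749, -0.662, 0.768], [0.0, 0.0, 0.0, 1.0]]
0.1 [0.20300021 0.61698262 0.2303417 ] [[-9.49933499e-01  3.12451825e-01 -4.51617849e-04]
 [ 3.12452139e-01  9.49932052e-01 -1.66082480e-03]
 [-8.99214718e-05 -1.71878208e-03 -9.99998519e-01]] 1.0002483475224004
```

View pics/top0.png

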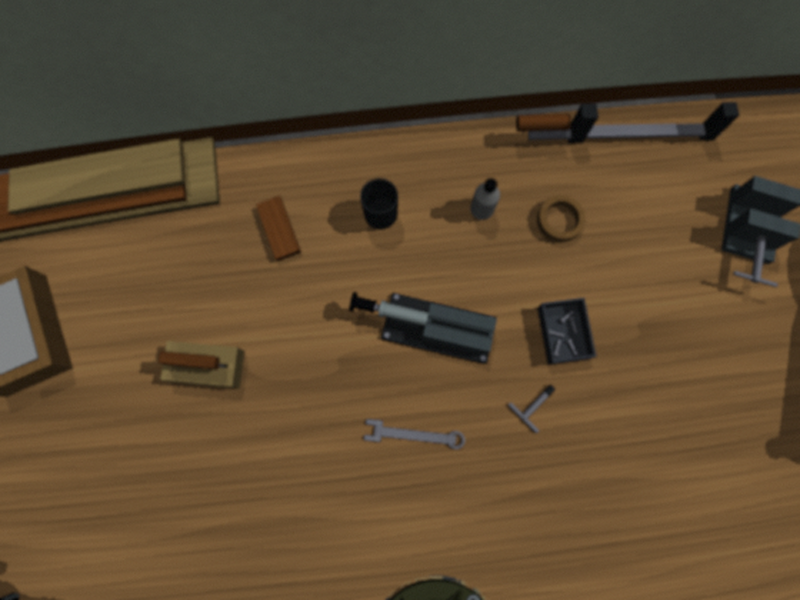

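View pics/side0.png

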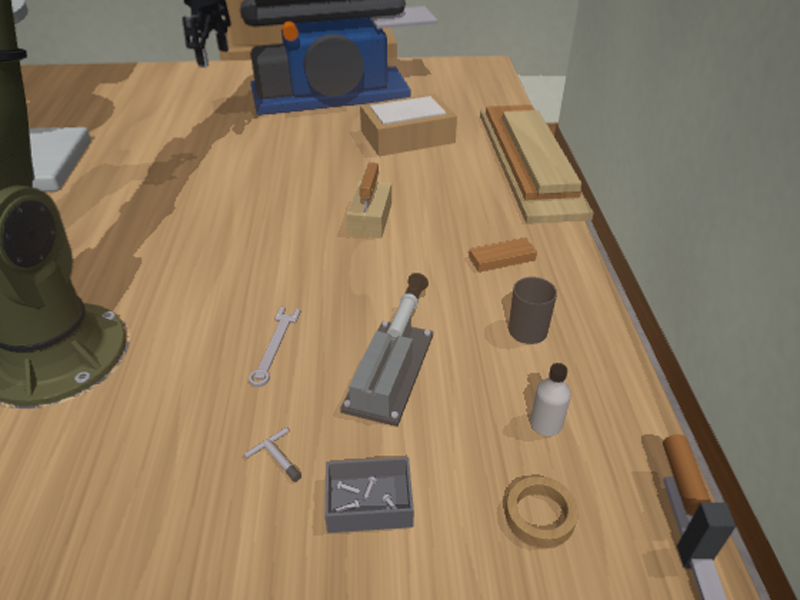

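The top view shows the stand at about (200,365), with the handle spanning (160–217, 361). The jig runs from the rod flange at (355,302) to the block end at (495,335). The side view has the handle at (369,180), the stand at (370,210), the jig block at (380,370) and the grip at (415,287). I'll zoom in on both.

Run:
```python
from h import *
cs={n:camera(n) for n in('top','side')}
np.save('cams.npy',cs,allow_pickle=True)
def crop(n,u,v,w,h): return cv2.resize(cs[n]['frame'][v:v+h,u:u+w,::-1],(400,300),interpolation=cv2.INTER_CUBIC)
m=np.vstack([np.hstack([crop('top',100,225,80,60),crop('side',225,105,80,60)]),
 np.hstack([crop('top',240,195,112,84),crop('side',225,185,152,114)])])
cv2.imwrite('pics/z.png',m)
```

```text
(no output)
```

View pics/z.png

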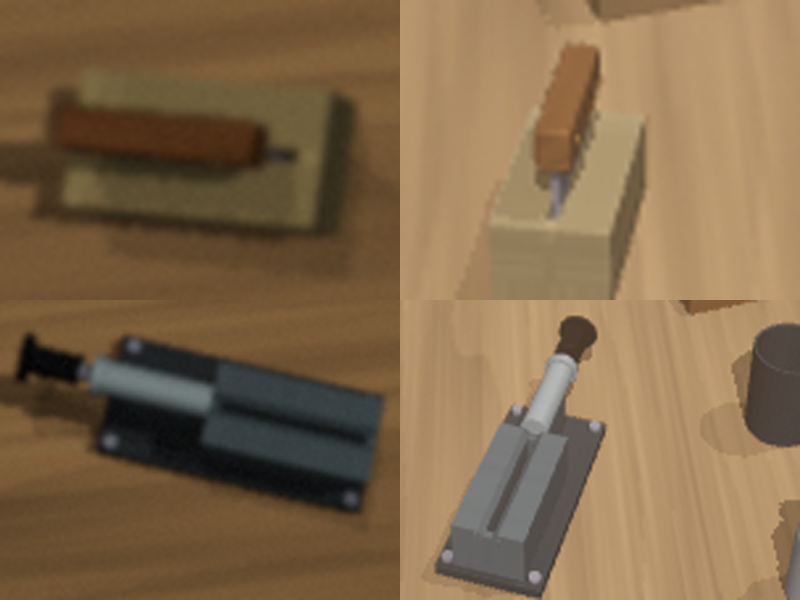

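Crops: top left shows the handle quad (60,108)-(265,128)-(262,165)-(55,145) over the stand top (85,70)-(332,92)-(318,228)-(65,205). Bottom left shows the block top (218,365)-(382,397)-(370,480)-(203,447). On the right, the side view shows the handle's top face (568,45)-(598,50)-(570,130)-(536,125) and the block top (505,425)-(567,437)-(522,540)-(453,530).

Run:
```python
from h import *
cs=np.load('cams.npy',allow_pickle=True).item(); t,s=cs['top'],cs['side']
T1=lambda x,y:(100+(x+.5)/5-.5,225+(y+.5)/5-.5); S1=lambda x,y:(225+(x-400)/5-.4,105+y/5-.4)
T2=lambda x,y:(240+x/3.571-.36,195+(y-300)/3.571-.36); S2=lambda x,y:(225+(x-400)/2.632-.3,185+(y-300)/2.632-.3)
np.set_printoptions(precision=4,suppress=True)
yaw=lambda a:np.degrees(np.arctan2(a[1],a[0]))
def quad(nm,c,f,pts,z):
    P=np.array([onz(c,*f(*p),z) for p in pts]); print(nm,P.mean(0),'edges',np.linalg.norm(P-np.roll(P,-1,0),axis=1),'yaws',[round(yaw(P[(i+1)%4]-P[i]),1) for i in range(4)])
quad('stand T',t,T1,[(85,70),(332,92),(318,228),(65,205)],.05)
quad('block T',t,T2,[(218,365),(382,397),(370,480),(203,447)],.06)
quad('block S',s,S2,[(505,425),(567,437),(522,540),(453,530)],.06)
quad('handleT',t,T1,[(60,108),(265,128),(262,165),(55,145)],.117)
quad('handleS',s,S1,[(568,45),(598,50),(570,130),(536,125)],.117)
# two-view handle top corners (top view: left end = far in side)
for a,b in [((55,145),(568,45)),((60,108),(598,50)),((265,128),(570,130)),((262,165),(536,125))]:
    print('corner',two(t,T1(*a),s,S1(*b)))
print('slot ends T',onz(t,*T2(218,404),.06),onz(t,*T2(368,440),.06),'S',onz(s,*S2(533,432),.06),onz(s,*S2(490,535),.06))
print('sleeve T',onz(t,*T2(92,375),.06),'flange',onz(t,*T2(25,356),.06),'grip mid S',onz(s,*S2(565,350),.07))
# masks
f=t['frame'].astype(int); hsv=cv2.cvtColor(t['frame'],cv2.COLOR_RGB2HSV)
for p in [(135,254),(150,265),(130,300)]: print(p,hsv[p[1],p[0]])
hs=cv2.cvtColor(s['frame'],cv2.COLOR_RGB2HSV)
for p in [(258,121),(255,132),(258,145),(300,130)]: print(p,hs[p[1],p[0]])
```

```text
stand T [0.5197 0.3605 0.05  ] edges [0.13   0.0687 0.1314 0.0692] yaws [np.float64(-101.3), np.float64(170.9), np.float64(78.9), np.float64(-10.2)]
block T [ 0.5308 -0.1043  0.06  ] edges [0.1179 0.0599 0.1186 0.0599] yaws [np.float64(-107.9), np.float64(163.3), np.float64(72.1), np.float64(-17.3)]
block S [ 0.5327 -0.1063  0.06  ] edges [0.0543 0.118  0.0545 0.1225] yaws [np.float64(-18.4), np.float64(-110.7), np.float64(166.3), np.float64(69.4)]
handleT [0.5169 0.3563 0.117 ] edges [0.1008 0.0175 0.1014 0.0177] yaws [np.float64(-101.6), np.float64(172.6), np.float64(78.5), np.float64(-9.4)]
handleS [0.5217 0.3398 0.117 ] edges [0.0181 0.0869 0.0193 0.0876] yaws [np.float64(-21.1), np.float64(-101.4), np.float64(161.7), np.float64(77.8)]
corner (array([0.5215, 0.4141, 0.101 ]), np.float64(0.0011630467481628577))
corner (array([0.5393, 0.4121, 0.0984]), np.float64(0.00028525157732329587))
corner (array([0.5195, 0.3091, 0.1072]), np.float64(0.004871483588811462))
corner (array([0.5012, 0.3104, 0.1102]), np.float64(0.004389249643272543))
slot ends T [ 0.5496 -0.0534  0.06  ] [ 0.512  -0.1547  0.06  ] S [ 0.5515 -0.0512  0.06  ] [ 0.5135 -0.1627  0.06  ]
sleeve T [0.5806 0.0326 0.06  ] flange [0.5998 0.0785 0.06  ] grip mid S [0.5843 0.0419 0.07  ]
(135, 254) [ 13 185  77]
(150, 265) [ 20 122  92]
(130, 300) [ 16 134 116]
(258, 121) [ 14 144 149]
(255, 132) [ 14 144 131]
(258, 145) [ 20  87 172]
(300, 130) [ 16 103 184]
```

>>> step_arm:
  motion:
    - [[1, -0.8, 0], -1.4]
    - [[2, -1.6, 0], -2.8]
    - [[3, -2.4, 0], -4.2]
    - [[4, -3.2, 0], -5.6]
    - [[5, -4, 0], -7]
    - [[6, -4.8, 0], -8.4]
    - [[7, -5.6, 0], -9.8]
    - [[8, -6.4, -0.5], -11.2]
    - [[9, -7.2, -1.2], -12.6]
    - [[10, -8, -2], -14]
    - [[10.57, -8.53, -2.6], -15.4]
    - [[10.57, -8.53, -2.6], -16.56]
  claw: 85
  grip_force: 40

```text
clock: 1.2
tool_pos: [0.5239, 0.3521, 0.1484]
orientation: [[0.207, 0.978, -0.002], [0.978, -0.207, -0.009], [-0.009, -0.0, -1.0]]
force: [-0.5, -1.7, -0.0]
gripper_width: 0.998
gripper_force: 0.0
```

>>> step_arm:
  motion:
    - [[0, 0, 0], 0]
    - [[0, 0, 0], 0]
    - [[0, 0, 0], 0]

```text
clock: 1.45
tool_pos: [0.5195, 0.3635, 0.1541]
orientation: [[0.186, 0.983, 0.0], [0.983, -0.186, 0.002], [0.002, 0.0, -1.0]]
force: [0.3, -0.1, 0.2]
gripper_width: 0.999
gripper_force: 0.0
```

Run:
```python
from h import *
s=monitor.sense();print(s['clock'],s['tool_pos'],s['orientation'],s['joint_positions'],s['force'])
c=camera('side');f=c['frame'][85:205,190:350,::-1]
c2=camera('top');g=c2['frame'][200:320,80:240,::-1]
cv2.imwrite('pics/a.png',np.vstack([np.hstack([cv2.resize(x,(400,300),interpolation=cv2.INTER_CUBIC) for x in(f,g)])]))
```

```text
1.45 [0.51946595 0.36346852 0.15407384] [[ 1.85985143e-01  9.82552473e-01  4.05884920e-04]
 [ 9.82551207e-01 -1.85985556e-01  1.58044250e-03]
 [ 1.62835642e-03  1.04863894e-04 -9.99998669e-01]] [-51.68240581  19.32372699  17.75998866  91.94269115  -6.24605366
  69.63099221 -43.40911992] [ 0.25413959 -0.09337845  0.18174726]
```

View pics/a.png

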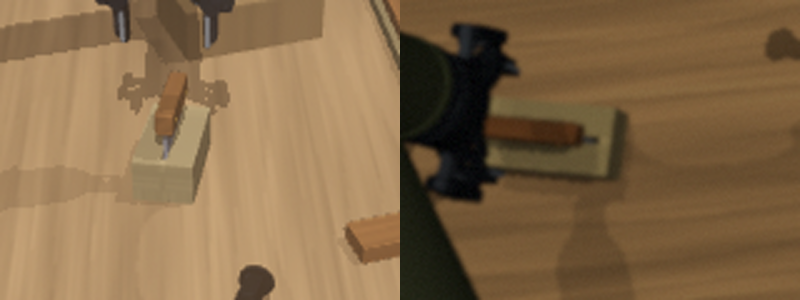

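The open gripper straddles the handle line, with fingers at (120,30) and (212,30) and the handle at (170,100), so the alignment is fine. Next I descend and close.

>>> step_arm:
  motion:
    - [[0, 0, -0.4], 0]
    - [[0, 0, -0.9], 0]
    - [[0, 0, -1.4], 0]
    - [[0, 0, -1.9], 0]
    - [[0, 0, -2.3], 0]
    - [[0, 0, -2.6], 0]
    - [[0, 0, -2.75], 0]
    - [[0, 0, -2.75], 0]
    - [[0, 0, -2.75], 0]

```text
clock: 2.3
tool_pos: [0.5204, 0.3618, 0.0711]
orientation: [[0.191, 0.982, 0.0], [0.982, -0.191, 0.0], [0.0, 0.0, -1.0]]
force: [1.1, 0.2, 0.4]
gripper_width: 0.993
gripper_force: 0.0
```

>>> step_arm:
  motion:
    - [[0, 0, 0], 0]
    - [[0, 0, 0], 0]
    - [[0, 0, 0], 0]
    - [[0, 0, 0], 0]
    - [[0, 0, 0], 0]
    - [[0, 0, 0], 0]
    - [[0, 0, 0], 0]
    - [[0, 0, 0], 0]
  claw: 0
  grip_force: 45

```text
clock: 2.97
tool_pos: [0.5207, 0.3616, 0.0713]
orientation: [[0.191, 0.982, 0.001], [0.982, -0.191, 0.0], [0.001, 0.001, -1.0]]
force: [0.4, -0.5, 1.4]
gripper_width: 0.25
gripper_force: 44.7
```

>>> step_arm:
  motion:
    - [[0, 0, 0.3], 0]
    - [[0, 0, 0.8], 0]
    - [[0, 0, 1.3], 0]
    - [[0, 0, 1.9], 0]
    - [[0, 0, 2.5], 0]
    - [[0, 0, 3.1], 0]
    - [[0, 0, 3.7], 0]
    - [[0, 0, 4.1], 0]
    - [[0, 0, 4.2], 0]
    - [[0, 0, 4.2], 0]

```text
clock: 3.8
tool_pos: [0.5204, 0.3618, 0.1976]
orientation: [[0.191, 0.982, 0.001], [0.982, -0.191, 0.001], [0.001, 0.001, -1.0]]
force: [0.2, -0.7, -1.8]
gripper_width: 0.248
gripper_force: 44.7
```

>>> step_arm:
  motion:
    - [[0, -0.7, 0], -0.1]
    - [[0.05, -1.9, 0], -0.3]
    - [[0.1, -3.1, 0], -0.5]
    - [[0.15, -4.3, 0], -0.7]
    - [[0.2, -5.5, 0], -0.9]
    - [[0.25, -6.7, 0], -1.1]
    - [[0.3, -7.9, 0], -1.3]
    - [[0.35, -9.1, 0], -1.5]
    - [[0.38, -10.3, 0], -1.74]
    - [[0.38, -11.5, 0], -1.74]
    - [[0.38, -12.7, 0], -1.74]
    - [[0.38, -13.9, 0], -1.74]

```text
clock: 4.8
tool_pos: [0.5303, -0.057, 0.1955]
orientation: [[0.337, 0.941, -0.002], [0.941, -0.337, 0.0], [-0.001, -0.002, -1.0]]
force: [0.9, -0.3, -2.0]
gripper_width: 0.249
gripper_force: 44.7
```

>>> step_arm:
  motion:
    - [[0, -0.8, 0], 0]
    - [[0, -1.3, 0], 0]
    - [[0, -1.6, 0], 0]
    - [[0, -1.6, 0], 0]
    - [[0, -1.6, 0], 0]
    - [[0, -1.6, 0], 0]
    - [[0, -1.6, 0], 0]

```text
clock: 5.38
tool_pos: [0.5317, -0.1014, 0.1965]
orientation: [[0.334, 0.942, -0.001], [0.942, -0.334, 0.001], [0.0, -0.001, -1.0]]
force: [0.7, 0.4, -2.1]
gripper_width: 0.251
gripper_force: 44.6
```

Run:
```python
from h import *
s=monitor.sense();print(s['clock'],s['tool_pos'],s['orientation'],s['force'],s['gripper_width'])
cs={n:camera(n) for n in('top','side')}; np.save('cams1.npy',cs,allow_pickle=True)
a=cs['side']['frame'][140:300,210:370,::-1];b=cs['top']['frame'][185:265,250:360,::-1]
cv2.imwrite('pics/b.png',np.hstack([cv2.resize(a,(480,480),interpolation=cv2.INTER_CUBIC),cv2.resize(b,(320,480),interpolation=cv2.INTER_CUBIC)]))
```

```text
5.3833 [ 0.53173471 -0.10143219  0.19647297] [[ 3.34494728e-01  9.42397437e-01 -5.90453901e-04]
 [ 9.42397562e-01 -3.34494419e-01  5.63657253e-04]
 [ 3.33685616e-04 -7.44982697e-04 -9.99999667e-01]] [ 0.7344166   0.35597171 -2.12681319] 0.25145134349696086
```

View pics/b.png

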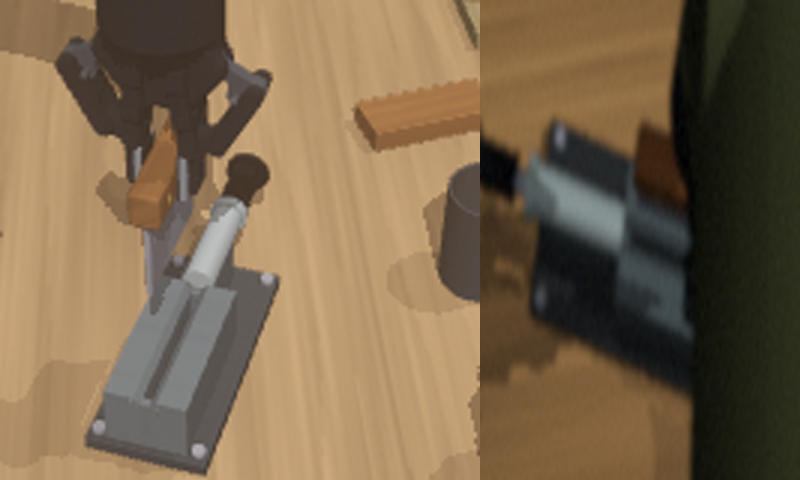

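The side crop shows the scraper held with its blade down. The handle's near end is at (150,205) and the blade's near lower corner at (152,310). The slot runs from (190,290) to (150,397). Next I compute pitch, lateral offset and slot line.

Run:
```python
from h import *
np.set_printoptions(precision=4,suppress=True)
cs=np.load('cams1.npy',allow_pickle=True).item(); s=cs['side']; R=lambda p:((p-np.array([210,140])+.5)*3-.5)
x=np.array([.3345,.9424,0]); y=np.array([-.9424,.3345,0]); C=np.array([.5317,-.1014,.2155])
for pit in(-.09,0,.09):
    X=x*np.cos(pit)+np.array([0,0,1])*np.sin(pit); Z=np.cross(X,y)
    g=lambda a,b,c:R(proj(s,C+a*X+b*y+c*Z))
    print(pit,'blade bot near',g(-.045,0,-.074),'far',g(.045,0,-.074),'h near bot L/R',g(-.05,.011,-.014),g(-.05,-.011,-.014),'top L',g(-.05,.011,.014))
# slot line: gray profile per row in original block
f=cv2.cvtColor(s['frame'],cv2.COLOR_RGB2GRAY)
for v in range(236,276,4):
    print(v,f[v,240:290].tolist())
# first image: jig screws both views
c0=np.load('cams.npy',allow_pickle=True).item()
```

```text
-0.09 blade bot near [144.5662 299.5804] far [186.5019 220.048 ] h near bot L/R [124.5388 226.1155] [158.5423 232.9616] top L [123.9274 188.9974]
0 blade bot near [147.9999 297.5521] far [189.3731 209.756 ] h near bot L/R [125.4243 230.5052] [159.2798 237.3446] top L [123.4433 196.0988]
0.09 blade bot near [151.5252 294.5286] far [192.0658 199.1929] h near bot L/R [126.5099 234.3001] [160.2114 241.1277] top L [123.192  202.8894]
236 [156, 157, 159, 159, 158, 157, 157, 155, 155, 157, 155, 153, 154, 154, 154, 153, 157, 164, 157, 136, 126, 100, 97, 98, 98, 127, 130, 130, 131, 131, 128, 119, 119, 117, 118, 121, 122, 109, 108, 129, 132, 129, 129, 128, 117, 117, 97, 102, 94, 94]
240 [157, 158, 160, 159, 159, 158, 157, 156, 156, 157, 155, 154, 154, 155, 155, 154, 157, 164, 157, 132, 99, 97, 98, 97, 126, 129, 129, 129, 129, 121, 120, 120, 91, 92, 103, 94, 103, 122, 129, 129, 129, 130, 130, 129, 129, 130, 131, 100, 88, 93]
244 [158, 159, 160, 160, 160, 158, 158, 157, 157, 157, 155, 154, 155, 155, 155, 154, 153, 133, 131, 131, 99, 98, 128, 129, 129, 130, 129, 122, 118, 118, 92, 84, 83, 92, 101
[... 1053 characters left out ...]
148, 147, 146, 147, 160, 148, 131, 130, 129, 129, 129, 129, 129, 129, 130, 131, 128, 122, 122, 121, 97, 86, 84, 85, 104, 117, 130, 130, 130, 131, 131, 130, 130, 131, 131, 130, 99, 85, 85, 85, 84, 84, 85, 92, 92, 93, 91, 92, 93]
268 [147, 148, 160, 149, 148, 128, 131, 132, 131, 131, 131, 131, 131, 131, 130, 130, 122, 122, 122, 97, 85, 85, 80, 103, 111, 128, 129, 129, 129, 129, 129, 129, 130, 131, 130, 121, 85, 85, 85, 83, 84, 83, 92, 91, 92, 91, 91, 92, 93, 69]
272 [147, 162, 147, 146, 118, 106, 105, 105, 106, 107, 108, 112, 113, 125, 125, 122, 121, 124, 97, 86, 85, 98, 111, 129, 132, 131, 131, 130, 131, 132, 131, 130, 131, 130, 88, 84, 85, 84, 83, 84, 86, 91, 91, 91, 90, 91, 92, 78, 85, 155]
```

Run:
```python
from h import *
np.set_printoptions(precision=4,suppress=True)
c0=np.load('cams.npy',allow_pickle=True).item()
# bright plate screws (z~0.012) by local maxima near seen spots; sleeve by threshold
S2=lambda x,y:(225+(x-400)/2.632,185+(y-300)/2.632); T2=lambda x,y:(240+x/3.571,195+(y-300)/3.571)
for n,F,pts in(('top',T2,[(133,346),(110,441),(350,497)]),('side',S2,[(516,411),(596,427),(447,556),(535,577)])):
    c=c0[n]; g=cv2.cvtColor(c['frame'],cv2.COLOR_RGB2GRAY).astype(float); P=[]
    for p in pts:
        u,v=np.round(F(*p)).astype(int); w=g[v-3:v+4,u-3:u+4]; w=np.clip(w-np.percentile(w,75),0,None)
        yy,xx=np.mgrid[v-3:v+4,u-3:u+4]; P.append(onz(c,(w*xx).sum()/w.sum(),(w*yy).sum()/w.sum(),.0135))
    P=np.array(P);print(n,P)
    d=(P[0]-P[2] if n=='side' else P[1]-P[2]);print('yaw',np.degrees(np.arctan2(d[1],d[0])), 'len',np.linalg.norm(d))
    if n=='side':
        d=P[1]-P[3];print('yaw2',np.degrees(np.arctan2(d[1],d[0])))
```

```text
top [[ 0.6111 -0.0012  0.0135]
 [ 0.5403  0.0255  0.0135]
 [ 0.4777 -0.1445  0.0135]]
yaw 69.77228340236265 len 0.18115548051017435
side [[ 0.5388  0.0319  0.0135]
 [ 0.6102  0.005   0.0135]
 [ 0.4774 -0.1411  0.0135]
 [ 0.5468 -0.1669  0.0135]]
yaw 70.46487256882992 len 0.18350230163336492
yaw2 69.7529997325852
```

Run:
```python
from h import *
np.set_printoptions(precision=4,suppress=True)
cs=np.load('cams1.npy',allow_pickle=True).item(); s=cs['side']
im=cv2.resize(s['frame'][175:250,240:300,::-1],(480,600),interpolation=cv2.INTER_NEAREST)
cv2.imwrite('pics/c.png',im)
yaw=np.radians(70.);x=np.array([np.cos(yaw),np.sin(yaw),0]);y=np.array([-x[1],x[0],0])
for u,v in[(271,244),(267.5,252),(265.5,256),(262.1,264),(260.2,268)]:
    p=onz(s,u,v,.06); print(p,'lat',p@y,'along',p@x)
for p in([.5315,-.105,0],[.5317,-.1014,0],[.5806,.0326,0]): print(np.array(p)@y,np.array(p)@x)
```

```text
[ 0.5411 -0.079   0.06  ] lat -0.5355148530058988 along 0.11082948622287024
[ 0.5328 -0.1024  0.06  ] lat -0.5357225929572139 along 0.08598490838999942
[ 0.5283 -0.1138  0.06  ] lat -0.5353188930588039 along 0.07374169369291039
[ 0.5206 -0.136   0.06  ] lat -0.5357230076517748 along 0.050263373934166744
[ 0.5165 -0.1468  0.06  ] lat -0.5355265134046662 along 0.03871057778945552
-0.5353587429969054 0.08311598099507259
-0.5343154090050902 0.086567278458567
-0.5344356789558815 0.22921087465250392
```

View pics/c.png

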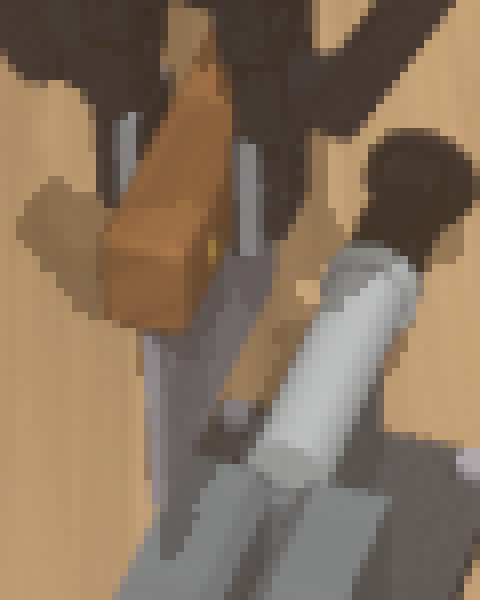

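The blade is practically upright, with its near lower corner at (152,500) and the handle's near face at (104–190, 235–335). The slot line fits yaw 70°, lateral −0.5355. I nudge and lower to just above the mouth.

>>> step_arm:
  motion:
    - [[0.01, -0.06, -0.3], -0.06]
    - [[0.01, -0.06, -0.8], -0.06]
    - [[0.01, -0.06, -1.3], -0.06]
    - [[0.01, -0.06, -1.8], -0.06]
    - [[0.01, -0.06, -2.2], -0.06]
    - [[0.01, -0.06, -2.4], -0.06]
    - [[0.01, -0.06, -2.4], -0.06]
    - [[0.01, -0.06, -2.4], -0.06]
    - [[0.01, -0.06, -2.4], -0.06]

```text
clock: 6.23
tool_pos: [0.5326, -0.1054, 0.1256]
orientation: [[0.342, 0.94, 0.002], [0.94, -0.342, -0.0], [0.0, 0.002, -1.0]]
force: [0.3, -0.1, -2.0]
gripper_width: 0.251
gripper_force: 44.6
```

Run:
```python
from h import *
s=monitor.sense();print(s['clock'],s['tool_pos'],s['orientation'][:,0],s['force'])
c=camera('side');np.save('cams2.npy',c,allow_pickle=True)
cv2.imwrite('pics/d.png',cv2.resize(c['frame'][200:280,225:305,::-1],(600,600),interpolation=cv2.INTER_NEAREST))
P=s['tool_pos'];x=s['orientation'][:,0]
for a,z in((-.045,-.055),(.045,-.055),(-.05,.005)): print((proj(c,P+a*x+[0,0,z])-[224.5,199.5])*7.5)
```

```text
6.2333 [ 0.53261754 -0.1053984   0.12563707] [3.42176958e-01 9.39635475e-01 3.20979407e-04] [ 0.31755102 -0.10105299 -1.99555694]
[269.39121624 490.0654795 ]
[369.94319205 268.07953887]
[256.22832139 348.41865738]
```

View pics/d.png

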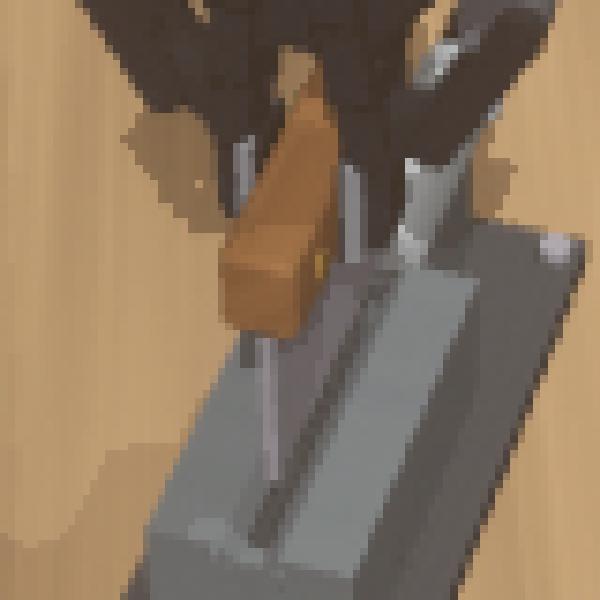

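Run:
```python
from h import *
c=np.load('cams2.npy',allow_pickle=True).item()
yaw=np.radians(70.);x=np.array([np.cos(yaw),np.sin(yaw),0]);y=np.array([-x[1],x[0],0])
q=lambda u,v:(u/7.5+224.5,v/7.5+199.5)
for z in(.0676,.0706,.0736):
  for n,p in(('tip',(274,481)),):
    P=onz(c,*q(*p),z);print(n,z,P,'lat',P@y,'along',P@x)
for n,p in(('L',(240,525)),('R',(285,535)),('slotend',(263,545))):
    P=onz(c,*q(*p),.06);print(n,P,'lat',P@y,'along',P@x)
s=monitor.sense();print(s['tool_pos'],s['tool_pos']@y,s['tool_pos']@x)
# handle near-face bottom L,R top L,R at along=-50mm plane
for n,p in(('bl',(223,325)),('br',(298,336)),('tl',(222,255)),('tr',(300,265))):
    o,d=ray(c,*q(*p));a=(s['tool_pos']@x-.05-o@x)/(d@x);P=o+a*d;print(n,P,'lat',P@y)
```

```text
tip 0.0676 [ 0.51850183 -0.1417215   0.0676    ] lat -0.535703946623898 along 0.04416342163675386
tip 0.0706 [ 0.51853534 -0.14442951  0.0706    ] lat -0.5366616314420508 along 0.04163018060856008
tip 0.0736 [ 0.51856885 -0.14713753  0.0736    ] lat -0.5376193162602037 along 0.03909693958036628
L [ 0.5088245  -0.15045816  0.06      ] lat -0.5295983455318611 along 0.03264380194058509
R [ 0.52102285 -0.15470892  0.06      ] lat -0.5425148889196593 along 0.0328214798669382
slotend [ 0.51497579 -0.15797081  0.06      ] lat -0.5379481472604085 along 0.027688090209586243
[ 0.53269417 -0.10536551  0.12577309] -0.5366059118211599 0.08318094076310711
bl [ 0.50716129 -0.1492812   0.13655449] lat -0.5276329014680967
br [ 0.52643078 -0.15629471  0.13861102] lat -0.5481390607778881
tl [ 0.50789155 -0.14954699  0.16201362] lat -0.5284100281392877
tr [ 0.52755025 -0.15670217  0.1644528 ] lat -0.5493303794407192
```

>>> step_arm:
  motion:
    - [[-0.04, 0.015, 0], 0]
    - [[-0.04, 0.015, -0.1], 0]
    - [[-0.04, 0.015, -0.25], 0]
    - [[-0.04, 0.015, -0.4], 0]
    - [[-0.04, 0.015, -0.5], 0]
    - [[-0.04, 0.015, -0.6], 0]
    - [[-0.04, 0.015, -0.7], 0]
    - [[-0.04, 0.015, -0.8], 0]
    - [[-0.04, 0.015, -0.9], 0]
    - [[-0.04, 0.015, -1.0], 0]
    - [[-0.04, 0.015, -1.0], 0]
    - [[-0.04, 0.015, -1.0], 0]

```text
clock: 7.28
tool_pos: [0.5306, -0.1048, 0.0947]
orientation: [[0.342, 0.94, -0.0], [0.94, -0.342, -0.0], [-0.0, -0.0, -1.0]]
force: [-0.3, -0.2, -1.2]
gripper_width: 0.248
gripper_force: 44.7
```

>>> step_arm:
  motion:
    - [[0, 0, -0.1], 0]
    - [[0, 0, -0.2], 0]
    - [[0, 0, -0.3], 0]
    - [[0, 0, -0.4], 0]
    - [[0, 0, -0.45], 0]
    - [[0, 0, -0.5], 0]
    - [[0, 0, -0.5], 0]
    - [[0, 0, -0.5], 0]

```text
clock: 7.95
tool_pos: [0.5307, -0.1048, 0.0798]
orientation: [[0.342, 0.94, -0.0], [0.94, -0.342, -0.0], [-0.0, -0.0, -1.0]]
force: [-0.2, 1.1, -3.0]
gripper_width: 0.253
gripper_force: 44.7
```

>>> step_arm:
  motion:
    - [[0, 0, -0.04], 0]
    - [[0, 0, -0.07], 0]
    - [[0, 0, -0.1], 0]
    - [[0, 0, -0.1], 0]
    - [[0, 0, -0.1], 0]

```text
clock: 8.37
tool_pos: [0.531, -0.1048, 0.0782]
orientation: [[0.342, 0.94, 0.0], [0.94, -0.342, 0.001], [0.001, 0.0, -1.0]]
force: [-2.7, 1.0, 7.8]
gripper_width: 0.25
gripper_force: 45.9
```

>>> step_arm:
  motion:
    - [[0, 0, -0.03], 0]
    - [[0, 0, -0.05], 0]
    - [[0, 0, -0.05], 0]
    - [[0, 0, -0.05], 0]

```text
clock: 8.7
tool_pos: [0.5312, -0.1049, 0.0782]
orientation: [[0.342, 0.94, 0.0], [0.94, -0.342, 0.001], [0.002, -0.0, -1.0]]
force: [-5.9, 1.7, 17.7]
gripper_width: 0.248
gripper_force: 47.3
```

Run:
```python
from h import *
c=camera('side'); s=monitor.sense(); print(s['clock'],s['tool_pos'],s['force'])
cv2.imwrite('pics/e.png',cv2.resize(c['frame'][200:280,225:305,::-1],(600,600),interpolation=cv2.INTER_NEAREST))
x=np.array([np.cos(np.radians(70)),np.sin(np.radians(70)),0]);y=np.array([-x[1],x[0],0])
M=.0835*x-.5355*y; M[2]=.06+.036
for z in(.014,-.014):
  for a,b in((-.05,.011),(-.05,-.011),(.05,.011),(.05,-.011)): print(z,a,b,((proj(c,M+a*x+b*y+[0,0,z])-[224.5,199.5])*7.5).round())
```

```text
8.75 [ 0.53116567 -0.10493007  0.07819161] [-6.68187273  1.547583   18.4562487 ]
0.014 -0.05 0.011 [216. 392.]
0.014 -0.05 -0.011 [295. 410.]
0.014 0.05 0.011 [334. 148.]
0.014 0.05 -0.011 [408. 163.]
-0.014 -0.05 0.011 [220. 464.]
-0.014 -0.05 -0.011 [298. 482.]
-0.014 0.05 0.011 [336. 219.]
-0.014 0.05 -0.011 [408. 235.]
```

View pics/e.png

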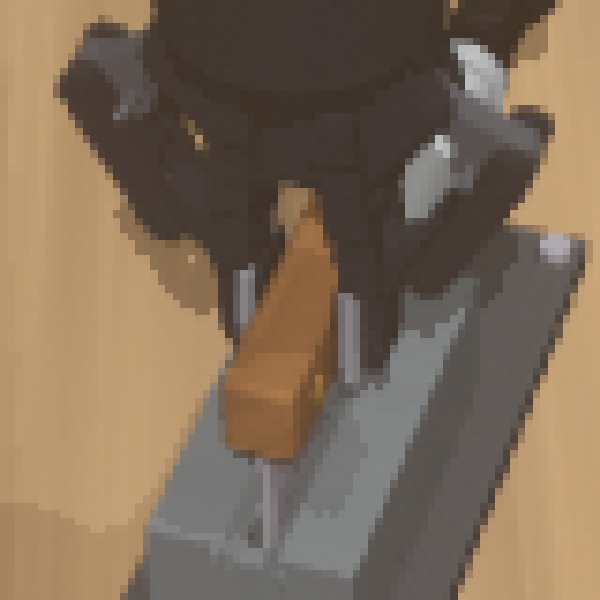

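The handle's near face shows at (225–300, 378–460), a little above the home prediction, which suggests a slight pitch left over. Contact height (TCP 0.0782) matches the slot bottom. I release so it can settle, then check.

>>> step_arm:
  motion:
    - [[0, 0, 0.07], 0]
    - [[0, 0, 0.07], 0]
    - [[0, 0, 0.07], 0]

```text
clock: 9.0
tool_pos: [0.5314, -0.1049, 0.0782]
orientation: [[0.342, 0.94, 0.001], [0.94, -0.342, 0.0], [0.001, 0.001, -1.0]]
force: [-1.0, 0.1, 6.1]
gripper_width: 0.249
gripper_force: 45.6
```

>>> step_arm:
  motion:
    - [[0, 0, 0], 0]
    - [[0, 0, 0], 0]
    - [[0, 0, 0], 0]
    - [[0, 0, 0], 0]
    - [[0, 0, 0], 0]
    - [[0, 0, 0], 0]
    - [[0, 0, 0], 0]
    - [[0, 0, 0], 0]
  claw: 85

```text
clock: 9.67
tool_pos: [0.5307, -0.1048, 0.0774]
orientation: [[0.342, 0.94, -0.0], [0.94, -0.342, -0.0], [-0.0, 0.0, -1.0]]
force: [-0.1, -0.8, -0.3]
gripper_width: 0.998
gripper_force: 0.0
```

>>> step_arm:
  motion:
    - [[0, 0, 0.3], 0]
    - [[0, 0, 0.8], 0]
    - [[0, 0, 1.4], 0]
    - [[0, 0, 2.0], 0]
    - [[0, 0, 2.6], 0]
    - [[0, 0, 3.0], 0]
    - [[0, 0, 3.2], 0]
    - [[0, 0, 3.2], 0]
    - [[0, 0, 3.2], 0]

```text
clock: 10.42
tool_pos: [0.5305, -0.1047, 0.1732]
orientation: [[0.342, 0.94, -0.0], [0.94, -0.342, 0.0], [0.0, -0.0, -1.0]]
force: [-1.1, -0.7, -0.9]
gripper_width: 0.999
gripper_force: 0.0
```

Run:
```python
from h import *
c=camera('side'); t=camera('top'); s=monitor.sense(); print(s['clock'],s['tool_pos'],s['force'],s['gripper_width'])
np.save('cams3.npy',{'side':c,'top':t},allow_pickle=True)
cv2.imwrite('pics/f.png',np.hstack([cv2.resize(c['frame'][180:280,225:305,::-1],(480,600),interpolation=cv2.INTER_NEAREST),cv2.resize(t['frame'][195:265,240:310,::-1],(320,600),interpolation=cv2.INTER_NEAREST)]))
x=np.array([np.cos(np.radians(70)),np.sin(np.radians(70)),0]);y=np.array([-x[1],x[0],0])
M=.0835*x-.5355*y; M[2]=.06+.036
for z in(.014,-.014):
  for a,b in((-.05,.011),(-.05,-.011),(.05,.011),(.05,-.011)): print(z,a,b,((proj(c,M+a*x+b*y+[0,0,z])-[224.5,179.5])*6).round())
```

```text
10.5167 [ 0.52999118 -0.104629    0.17235426] [ 0.37829444  0.21514455 -0.71048991] 1.0010367141541385
0.014 -0.05 0.011 [173. 434.]
0.014 -0.05 -0.011 [236. 448.]
0.014 0.05 0.011 [267. 238.]
0.014 0.05 -0.011 [326. 251.]
-0.014 -0.05 0.011 [176. 491.]
-0.014 -0.05 -0.011 [238. 506.]
-0.014 0.05 0.011 [268. 295.]
-0.014 0.05 -0.011 [326. 308.]
```

View pics/f.png

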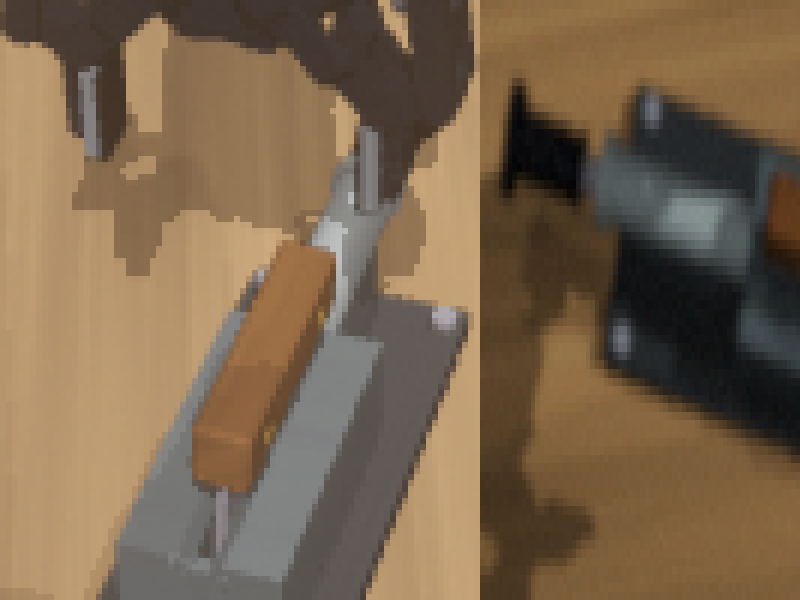

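Released. The handle's top face is at (195,428),(250,433),(285,240),(335,252), which looks leaning to the right and possibly pitched. I'll quantify it with solvePnP on the known handle corners.

Run:
```python
from h import *
np.set_printoptions(precision=4,suppress=True)
c=np.load('cams3.npy',allow_pickle=True).item()['side']
def pnp(obj,pix):
    K=np.array([[c['fx'],0,c['cx']],[0,c['fy'],c['cy']],[0,0,1.]]);D=np.array([c['k1'],0,0,0,0])
    T=np.array(c['T'])
    x=np.array([np.cos(np.radians(70)),np.sin(np.radians(70)),0]);y=np.array([-x[1],x[0],0]);J=np.c_[x,y,[0,0,1]]
    M=.0835*x-.5355*y;M[2]=.096
    R0=T[:3,:3].T@J; t0=T[:3,:3].T@(M-T[:3,3])
    ok,r,t=cv2.solvePnP(obj,pix,K,D,cv2.Rodrigues(R0)[0],t0.reshape(3,1).copy(),True,cv2.SOLVEPNP_ITERATIVE)
    R=J.T@T[:3,:3]@cv2.Rodrigues(r)[0]; P=T[:3,:3]@t.ravel()+T[:3,3]
    e=cv2.projectPoints(obj,r,t,K,D)[0].reshape(-1,2)-pix
    print('R in jig',R.tolist() and R,'pos rel slot mouth',J.T@(P-M)+[0,0,.036],'rms px',np.sqrt((e**2).mean()))
obj=np.array([[-.05,.011,.014],[-.05,-.011,.014],[.05,.011,.014],[.05,-.011,.014],[-.05,.011,-.014],[-.05,-.011,-.014]])
pix=np.array([(194,428),(251,434),(285,240),(336,252),(196,483),(250,491)])/6.+[224.5,179.5]
pnp(obj,pix)
```

```text
R in jig [[ 0.9999  0.0129 -0.0032]
 [-0.0128  0.9997  0.022 ]
 [ 0.0035 -0.022   0.9998]] pos rel slot mouth [ 0.0408  0.0084 -0.0031] rms px 0.41394794058882317
```

Run:
```python
from h import *
from scipy.optimize import least_squares
from scipy.spatial.transform import Rotation as Ro
np.set_printoptions(precision=4,suppress=True)
c=np.load('cams3.npy',allow_pickle=True).item()['side']
x=np.array([np.cos(np.radians(70)),np.sin(np.radians(70)),0]);y=np.array([-x[1],x[0],0]);J=np.c_[x,y,[0,0,1]]
M=.0835*x-.5355*y;M[2]=.06
S=np.array([[-1,1,1],[-1,-1,1],[1,1,1],[1,-1,1],[-1,1,-1],[-1,-1,-1]])
pix=np.array([(194,428),(251,434),(285,240),(336,252),(196,483),(250,491)])/6.+[224.5,179.5]
for b in(0,.001,.002,.003):
  h=np.array([.05,.011,.014])-b
  for fixz in(.036,.040):
    def f(p):
        R=Ro.from_euler('xyz',p[2:5]).as_matrix()
        return np.ravel([proj(c,M+J@(np.array([p[0],p[1],fixz])+R@(s*h)))-q for s,q in zip(S,pix)])
    r=least_squares(f,np.zeros(5));print(b,fixz,'xy',r.x[:2],'roll,pitch,yaw',r.x[2:],'rms',np.sqrt((r.fun**2).mean()))
```

```text
0 0.036 xy [ 0.0035 -0.0045] roll,pitch,yaw [-0.0244  0.0584  0.0058] rms 0.6012492720212911
0 0.04 xy [-0.0003 -0.0058] roll,pitch,yaw [-0.0246  0.0646  0.0076] rms 0.6355846108253194
0.001 0.036 xy [ 0.0039 -0.0043] roll,pitch,yaw [-0.0197  0.0333  0.0011] rms 0.30203370608645497
0.001 0.04 xy [ 0.0001 -0.0056] roll,pitch,yaw [-0.02    0.0397  0.0031] rms 0.3062479688853623
0.002 0.036 xy [ 0.0043 -0.0041] roll,pitch,yaw [-0.0154  0.0062 -0.0042] rms 0.4754549959093195
0.002 0.04 xy [ 0.0005 -0.0054] roll,pitch,yaw [-0.0157  0.0129 -0.0022] rms 0.44109690679940866
0.003 0.036 xy [ 0.0047 -0.004 ] roll,pitch,yaw [-0.0116 -0.0232 -0.0104] rms 0.8678203536399748
0.003 0.04 xy [ 0.0009 -0.0053] roll,pitch,yaw [-0.0119 -0.0163 -0.0083] rms 0.8326777748077235
```

>>> step_arm:
  motion:
    - [[-0.05, -0.3, 0], 0]
    - [[-0.1, -0.7, 0], 0]
    - [[-0.17, -1.06, 0], 0]
    - [[-0.17, -1.06, -0.3], 0]
    - [[-0.17, -1.06, -0.7], 0]
    - [[-0.17, -1.06, -1.1], 0]
    - [[-0.17, -1.06, -1.4], 0]
    - [[-0.17, -1.06, -1.65], 0]
    - [[-0.17, -1.06, -1.8], 0]
    - [[-0.17, -1.06, -1.8], 0]
    - [[-0.17, -1.06, -1.8], 0]
  claw: 0

```text
clock: 11.43
tool_pos: [0.5257, -0.1364, 0.1192]
orientation: [[0.342, 0.94, -0.0], [0.94, -0.342, -0.0], [-0.0, -0.0, -1.0]]
force: [-0.4, -0.3, 0.3]
gripper_width: 0.001
gripper_force: 0.0
```

>>> step_arm:
  motion:
    - [[0, 0, -0.05], 0]
    - [[0, 0, -0.1], 0]
    - [[0, 0, -0.15], 0]
    - [[0, 0, -0.2], 0]
    - [[0, 0, -0.2], 0]
    - [[0, 0, -0.2], 0]

```text
clock: 11.93
tool_pos: [0.5256, -0.1366, 0.1134]
orientation: [[0.342, 0.94, 0.0], [0.94, -0.342, -0.0], [0.0, 0.0, -1.0]]
force: [0.5, -0.7, 0.7]
gripper_width: -0.003
gripper_force: 0.0
```

>>> step_arm:
  motion:
    - [[0, 0, -0.03], 0]
    - [[0, 0, -0.06], 0]
    - [[0, 0, -0.09], 0]
    - [[0, 0, -0.09], 0]
    - [[0, 0, -0.09], 0]

```text
clock: 12.35
tool_pos: [0.5256, -0.1366, 0.1107]
orientation: [[0.342, 0.94, -0.0], [0.94, -0.342, -0.0], [-0.0, -0.0, -1.0]]
force: [0.4, -0.2, 0.6]
gripper_width: -0.004
gripper_force: 0.0
```

>>> step_arm:
  motion:
    - [[0, 0, -0.03], 0]
    - [[0, 0, -0.06], 0]
    - [[0, 0, -0.06], 0]
    - [[0, 0, -0.06], 0]

```text
clock: 12.68
tool_pos: [0.5262, -0.1369, 0.1102]
orientation: [[0.342, 0.94, 0.001], [0.94, -0.342, 0.0], [0.0, 0.001, -1.0]]
force: [-2.3, 0.6, 6.7]
gripper_width: 0.0
gripper_force: 3.6
```

Contact was at z = 0.110 (±0.2 mm), exactly the home height, so the scraper is seated. Now lift, measure the grip in the top view and travel to it.

>>> step_arm:
  motion:
    - [[0, 0, 0.3], 0]
    - [[0, 0, 0.9], 0]
    - [[0, 0, 1.5], 0]
    - [[0, 0, 2.0], 0]
    - [[0, 0, 2.2], 0]
    - [[0, 0, 2.2], 0]
  claw: 85

```text
clock: 13.18
tool_pos: [0.5267, -0.1368, 0.1767]
orientation: [[0.342, 0.94, 0.003], [0.94, -0.342, -0.0], [0.001, 0.003, -1.0]]
force: [0.0, -0.2, 0.8]
gripper_width: 0.847
gripper_force: 0.0
```

Run:
```python
from h import *
np.set_printoptions(precision=4,suppress=True)
x=np.array([np.cos(np.radians(70)),np.sin(np.radians(70)),0]);y=np.array([-x[1],x[0],0])
M=.0835*x-.5355*y
s=monitor.sense();print(s['clock'],s['tool_pos'],s['force'])
for k,(f,reg) in enumerate([('cams.npy',(240,195,30,32))]):
    t=np.load(f,allow_pickle=True).item()['top']
    u,v,w,h=reg; g=cv2.cvtColor(t['frame'],cv2.COLOR_RGB2GRAY)[v:v+h,u:u+w]
    n,l,st,ce=cv2.connectedComponentsWithStats((g<28).astype(np.uint8)); print(st[1:].tolist())
    i=1+np.argmax(st[1:,4]); vv,uu=np.where(l==i)
    P=np.array([onz(t,a+u,b+v,.06)-M for a,b in zip(uu,vv)]); A=P@x;L=P@y
    print('along range',A.min(),A.max())
    for a in np.arange(.14,.21,.005):
        q=L[(A>=a)&(A<a+.005)]
        if len(q): print(round(a,3),len(q),q.min().round(4),q.max().round(4))
print('grip target',M+.175*x)
```

```text
13.1833 [ 0.5267 -0.1368  0.1767] [ 0.0475 -0.2072  0.8101]
[[5, 11, 17, 12, 123]]
along range 0.1581329841826264 0.19780876115739118
0.155 6 -0.008 0.0077
0.16 15 -0.0074 0.0088
0.165 14 -0.0088 0.0075
0.17 14 -0.0076 0.0087
0.175 14 -0.0064 0.0099
0.18 14 -0.0083 0.0085
0.185 13 -0.0091 0.0072
0.19 21 -0.013 0.0159
0.195 12 -0.0124 0.0165
grip target [0.5916 0.0598 0.    ]
```

>>> step_arm:
  motion:
    - [[0.2, 0.6, 0], 0]
    - [[0.5, 1.5, 0], 0]
    - [[0.8, 2.4, 0], 0]
    - [[1.15, 3.4, 0], 0]
    - [[1.5, 4.4, 0], 0]
    - [[1.8, 5.4, -0.2], 0]
    - [[2.05, 6.15, -0.7], 0]
    - [[2.19, 6.55, -1.3], 0]
    - [[2.19, 6.55, -1.9], 0]
    - [[2.19, 6.55, -2.3], 0]
    - [[2.19, 6.55, -2.3], 0]
    - [[2.19, 6.55, -2.3], 0]
  claw: 85

```text
clock: 14.18
tool_pos: [0.5905, 0.0588, 0.105]
orientation: [[0.343, 0.939, -0.002], [0.939, -0.343, -0.001], [-0.002, -0.002, -1.0]]
force: [0.4, -0.4, 1.1]
gripper_width: 0.999
gripper_force: 0.0
```

>>> step_arm:
  motion:
    - [[0, 0, 0], 0]
    - [[0, 0, 0], 0]
    - [[0, 0, 0], 0]

```text
clock: 14.43
tool_pos: [0.5921, 0.0595, 0.1072]
orientation: [[0.343, 0.939, 0.002], [0.939, -0.343, 0.001], [0.001, 0.002, -1.0]]
force: [0.1, 0.3, 0.1]
gripper_width: 0.999
gripper_force: 0.0
```

Next I go down to z = 0.041 (shift −2.15) and grip.

>>> step_arm:
  motion:
    - [[-0.02, 0.01, -0.3], 0]
    - [[-0.02, 0.01, -0.7], 0]
    - [[-0.02, 0.01, -1.1], 0]
    - [[-0.02, 0.01, -1.5], 0]
    - [[-0.02, 0.01, -1.8], 0]
    - [[-0.02, 0.01, -2.05], 0]
    - [[-0.02, 0.01, -2.15], 0]
    - [[-0.02, 0.01, -2.15], 0]
    - [[-0.02, 0.01, -2.15], 0]

```text
clock: 15.18
tool_pos: [0.5909, 0.0601, 0.0414]
orientation: [[0.342, 0.94, 0.0], [0.94, -0.342, -0.0], [-0.0, 0.0, -1.0]]
force: [-0.3, 0.0, -0.1]
gripper_width: 0.997
gripper_force: 0.0
```

>>> step_arm:
  motion:
    - [[0, 0, 0], 0]
    - [[0, 0, 0], 0]
    - [[0, 0, 0], 0]
    - [[0, 0, 0], 0]
    - [[0, 0, 0], 0]
    - [[0, 0, 0], 0]
    - [[0, 0, 0], 0]
    - [[0, 0, 0], 0]
  claw: 0
  grip_force: 70

```text
clock: 15.85
tool_pos: [0.5927, 0.0596, 0.0421]
orientation: [[0.343, 0.939, 0.004], [0.939, -0.343, -0.001], [0.001, 0.004, -1.0]]
force: [4.9, -1.4, -1.0]
gripper_width: 0.202
gripper_force: 71.3
```

>>> step_arm:
  motion:
    - [[0.09, 0.1, 0], 0]
    - [[0.14, 0.25, 0], 0]
    - [[0.2, 0.42, 0], 0]
    - [[0.27, 0.6, 0], 0]
    - [[0.33, 0.78, 0], 0]
    - [[0.4, 0.96, 0], 0]
    - [[0.46, 1.13, 0], 0]
    - [[0.53, 1.3, 0], 0]
    - [[0.6, 1.5, 0], 0]
    - [[0.66, 1.66, 0], 0]
    - [[0.68, 1.7, 0], 0]
    - [[0.68, 1.7, 0], 0]

```text
clock: 16.85
tool_pos: [0.61, 0.1068, 0.0419]
orientation: [[0.344, 0.939, -0.004], [0.939, -0.344, -0.005], [-0.006, -0.002, -1.0]]
force: [-5.9, -9.6, 8.4]
gripper_width: 0.197
gripper_force: 72.8
```

>>> step_arm:
  motion:
    - [[0.04, 0.11, 0], 0]
    - [[0.07, 0.2, 0], 0]
    - [[0.07, 0.2, 0], 0]
    - [[0.07, 0.2, 0], 0]
    - [[0.07, 0.2, 0], 0]

```text
clock: 17.27
tool_pos: [0.6119, 0.112, 0.042]
orientation: [[0.345, 0.939, -0.004], [0.939, -0.345, -0.005], [-0.006, -0.002, -1.0]]
force: [-6.2, -10.3, 8.2]
gripper_width: 0.2
gripper_force: 72.8
```

Run:
```python
from h import *
s=monitor.sense();x=np.array([np.cos(np.radians(70)),np.sin(np.radians(70)),0])
print(s['clock'],s['tool_pos'],s['force'],s['force']@x,s['gripper_width'],'pull',(s['tool_pos']-[.5927,.0596,.042])@x)
c=camera('side');t=camera('top')
np.save('cams4.npy',{'side':c,'top':t},allow_pickle=True)
cv2.imwrite('pics/g.png',np.hstack([cv2.resize(c['frame'][160:260,230:310,::-1],(480,600),interpolation=cv2.INTER_CUBIC),cv2.resize(t['frame'][185:260,225:265,::-1],(320,600),interpolation=cv2.INTER_CUBIC)]))
M=.0835*x-.5355*np.array([-x[1],x[0],0]);M[2]=.06
for a in(.145,.15,.16,.205,.215): print(a,((proj(c,M+a*x)-[229.5,159.5])*6).round(),((proj(t,M+a*x)-[224.5,184.5])*8+[480,0]).round())
```

```text
17.2667 [0.61190013 0.11199561 0.04195166] [ -6.22225356 -10.28927468   8.1962281 ] -11.79689154495401 0.200162364706222 pull 0.05580259733357954
0.145 [341. 302.] [810. 246.]
0.15 [345. 294.] [795. 243.]
0.16 [352. 278.] [764. 236.]
0.205 [383. 209.] [627. 203.]
0.215 [390. 194.] [596. 196.]
```

View pics/g.png

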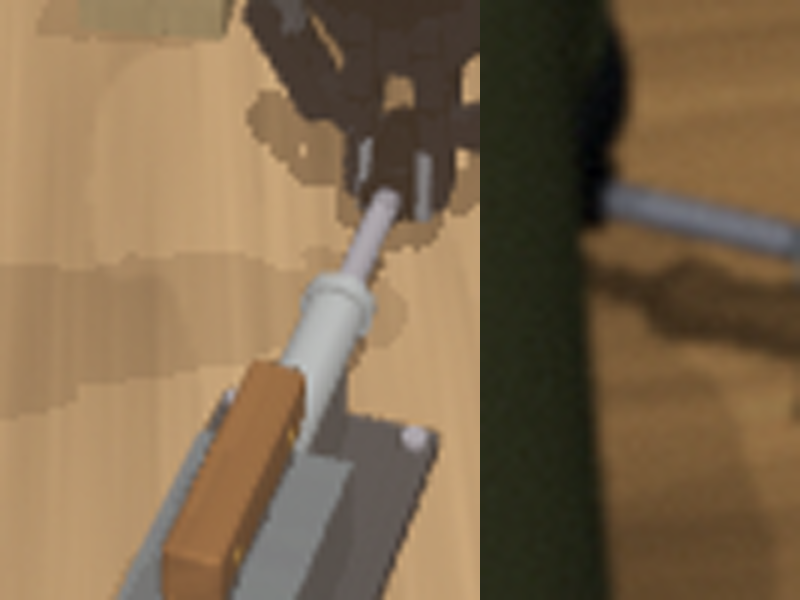

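The steel rod shows between the mouth at (340,285) and the grip at (385,195), with no dark ring yet. The pull is 55.8 mm, and the 11.8 N matches the spring. About 5.7 mm more.

>>> step_arm:
  motion:
    - [[0.03, 0.08, 0.01], 0]
    - [[0.065, 0.18, 0.02], 0]
    - [[0.065, 0.18, 0.02], 0]
    - [[0.065, 0.18, 0.02], 0]
    - [[0.065, 0.18, 0.02], 0]
    - [[0.065, 0.18, 0.02], 0]

```text
clock: 17.87
tool_pos: [0.6136, 0.1167, 0.042]
orientation: [[0.345, 0.939, -0.004], [0.938, -0.345, -0.006], [-0.008, -0.002, -1.0]]
force: [-5.9, -10.4, 6.6]
gripper_width: 0.197
gripper_force: 72.5
```

Run:
```python
from h import *
s=monitor.sense();x=np.array([np.cos(np.radians(70)),np.sin(np.radians(70)),0])
print(s['clock'],s['tool_pos'],s['force'],s['force']@x,'pull',(s['tool_pos']-[.5927,.0596,.042])@x)
c=camera('side');t=camera('top')
np.save('cams5.npy',{'side':c,'top':t},allow_pickle=True)
cv2.imwrite('pics/i.png',np.hstack([cv2.resize(c['frame'][185:225,270:302,::-1],(480,600),interpolation=cv2.INTER_NEAREST),cv2.resize(t['frame'][195:235,240:280,::-1],(320,320),interpolation=cv2.INTER_NEAREST) if 0 else cv2.resize(t['frame'][195:235,245:275,::-1],(320,600),interpolation=cv2.INTER_NEAREST)]))
```

```text
17.8667 [0.61359376 0.11669982 0.04197404] [ -5.90476918 -10.39790146   6.56718873] -11.790381270067229 pull 0.06080236691859757
```

View pics/i.png

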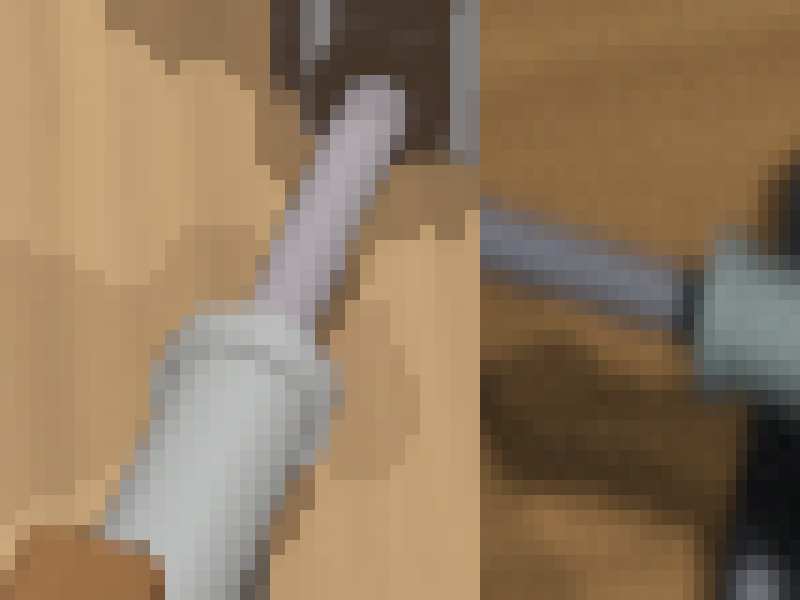

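Top view (right) now shows a dark ring band next to the mouth at (690,300). Let me quantify it with intensity profiles along the rod axis.

Run:
```python
from h import *
np.set_printoptions(precision=0,suppress=True,linewidth=200)
x=np.array([np.cos(np.radians(70)),np.sin(np.radians(70)),0]);y=np.array([-x[1],x[0],0])
M=.0835*x-.5352*y;M[2]=.06
for f in('cams4.npy','cams5.npy'):
    d=np.load(f,allow_pickle=True).item()
    for n,A in(('top',np.arange(.136,.166,.001)),('side',np.arange(.19,.226,.001))):
        c=d[n];g=cv2.cvtColor(c['frame'],cv2.COLOR_RGB2GRAY).astype(np.float32)
        P=np.array([[proj(c,M+a*x+b*y+[0,0,.006]) for b in(-.003,0,.003)] for a in A],np.float32)
        v=cv2.remap(g,P[...,0],P[...,1],cv2.INTER_LINEAR).mean(1);print(f,n,A[0],v)
```

```text
cams4.npy top 0.136 [133. 133. 134. 135. 136. 136. 134. 131. 126. 117. 107.  98.  92.  89.  90.  94.  99. 102. 106. 108. 108. 108. 107. 108. 108. 108. 108. 108. 108. 108.]
cams4.npy side 0.19 [157. 157. 157. 157. 158. 156. 153. 150. 148. 146. 143. 141. 141. 141. 139. 138. 135. 131. 122. 109.  97.  85.  76.  68.  61.  58.  57.  58.  58.  58.  59.  60.  61.  62.  62.  61.]
cams5.npy top 0.136 [134. 134. 134. 135. 135. 136. 134. 128. 120. 107.  91.  75.  65.  60.  64.  74.  85.  94. 101. 105. 107. 108. 108. 108. 108. 108. 107. 108. 108. 109.]
cams5.npy side 0.19 [157. 158. 159. 159. 160. 159. 158. 157. 156. 155. 154. 153. 154. 153. 150. 145. 140. 138. 136. 136. 137. 135. 131. 122. 113. 104.  91.  79.  66.  58.  57.  57.  57.  58.  58.  59.]
```

The grip moved with the tool (edge shift about 5 mm), so there's no slip. The rod is out roughly 60–60.5 mm, and I add 2 mm of margin so the whole ring is clear.

>>> step_arm:
  motion:
    - [[0.012, 0.033, 0], 0]
    - [[0.024, 0.066, 0], 0]
    - [[0.024, 0.066, 0], 0]
    - [[0.024, 0.066, 0], 0]
    - [[0.024, 0.066, 0], 0]
    - [[0.024, 0.066, 0], 0]

```text
clock: 18.47
tool_pos: [0.6142, 0.1184, 0.042]
orientation: [[0.345, 0.938, -0.005], [0.938, -0.345, -0.007], [-0.008, -0.002, -1.0]]
force: [-6.1, -10.3, 7.0]
gripper_width: 0.197
gripper_force: 72.5
```

Run:
```python
from h import *
np.set_printoptions(precision=0,suppress=True,linewidth=200)
x=np.array([np.cos(np.radians(70)),np.sin(np.radians(70)),0]);y=np.array([-x[1],x[0],0])
M=.0835*x-.5352*y;M[2]=.06
s=monitor.sense();print(s['clock'],s['force']@x,s['gripper_force'],'pull mm',1000*(s['tool_pos']-[.5927,.0596,.042])@x)
for n,A in(('top',np.arange(.136,.166,.001)),('side',np.arange(.19,.226,.001))):
    c=camera(n);g=cv2.cvtColor(c['frame'],cv2.COLOR_RGB2GRAY).astype(np.float32)
    P=np.array([[proj(c,M+a*x+b*y+[0,0,.006]) for b in(-.003,0,.003)] for a in A],np.float32)
    print(n,cv2.remap(g,P[...,0],P[...,1],cv2.INTER_LINEAR).mean(1))
```

```text
18.4667 -11.790018494352726 72.52529382705688 pull mm 62.59797244854654
top [133. 133. 134. 135. 136. 136. 135. 131. 124. 113.  99.  83.  68.  57.  52.  57.  65.  76.  88.  97. 102. 106. 107. 108. 108. 109. 108. 108. 108. 108.]
side [157. 158. 158. 159. 159. 159. 158. 157. 156. 155. 155. 154. 155. 153. 151. 147. 144. 142. 140. 139. 139. 138. 138. 134. 131. 123. 110.  95.  80.  68.  64.  62.  59.  57.  57.  57.]
```

```bash
python3 -c "
from h import *
print(ticket.sign_off())"
```

```text
the job is handed in; nothing more can be done
None
```

I seated the scraper in the jig's slot and let go of it, then pulled the rod out about 62 mm so the whole ring mark just shows, and handed the job in still holding it against the spring.

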